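# Knock a rubber mould out of its frame

## Task

Unload the knock-out press: take the pressure plate off the mould frame by its handle and lay it squarely on the middle of the cork mat, then press the lever all the way down so that the ejector pushes the rubber mould up out of the frame. Take the raised mould and set it down gently, flat and in line with the other two, in the free gap on the stone slab without touching them, and swing the lever fully back up, ready for the next frame. Drop nothing and leave everything else on the bench where it is.

Things in the scene. Friction and masses are not known exactly. Their poses are not given: they have to be found in the camera images.
- press: knock-out press, fixed to the bench: grey base 130 (x) x 150 (y) x 12 mm (y from -90 to +60), two cheeks and on top a mould frame. Origin on the bench under the middle of the frame's cavity, z up. The lever sticks out on the -y side; its fulcrum axle is parallel to x at y = -55, z = 52 mm.
- pocket (a point): aluminium mould frame on the press, outer sides 92 (x) x 66 (y) mm; this point is the middle of its flat top, 106 mm above the bench, over the press's origin, axes as the press. Its cavity is 74 (x) x 48 (y) x 32 mm deep; in the floor is an ejector hole 56 x 32 mm, through which a steel pad comes up under the mould.
- lever (a joint): rocker lever of the press, rad: 0 = handle fully up (0.33 above level), 0.50 = fully down (0.17 below level). Pressing it down raises the ejector pad 54 mm per rad (27 mm in all); the mould then stands about 24 mm out of the frame, its lowest 6 mm still inside. The stiff fulcrum keeps the lever wherever it is left; moving it takes about 5 N at the ball.
- ball (a point): centre of the black ball, 28 mm in diameter, on the lever's free end; it swings in the press's y-z plane on a radius of 150 mm about the fulcrum, and stands 101 mm above the bench with the lever fully up, 27 mm with it fully down. Its axes turn with the lever.
- plate_handle (a point): pressure plate 96 (x) x 64 (y) x 6 mm, 0.33 kg, lying loose on the mould frame at the start; this point is the middle of its dark bar handle, which runs 72 mm along the plate's x, is 10 mm wide and 12 mm tall, and whose middle is 35 mm above the plate's underside (23 mm clear beneath the bar, posts of 8 mm diameter 29 mm either side of the middle).
- mould_center (a point): natural-rubber casting mould, a tan block 72 (x) x 46 (y) x 30 (z) mm, about 0.13 kg, in the frame's cavity at the start with its top 2 mm below the frame's top; this point is its centre, 15 mm above its underside. Its x and y run along the cavity's x and y (the long way is x).
- slab: grey-white stone slab, fixed, 340 (x) x 100 (y) x 20 (z) mm, with two other moulds lying on it in a row along its long middle line (x). Origin under its centre, on the bench.
- cool_a_center (a point): one of the two moulds already on the slab, loose, same size and kind as the one in the press, its long x along the slab's x; its centre, 15 mm above the slab.
- cool_b_center (a point): the other mould already on the slab, same size; its centre, 15 mm above the slab. The free gap is the widest of the three stretches of slab: between the two moulds, or between a mould and an end.
- mat: cork mat, fixed, 160 (x) x 130 (y) x 5 mm thick. Origin under its centre, on the bench.
- spray_center (a point): upright spray can, 52 mm across, 165 mm tall, loose; a point on its axis 80 mm above its base.
- bangle_center (a point): copper bangle with green stones on its brown plug, 72 mm across, 66 mm tall, loose; a point on its axis, half-way up.
- jar_center (a point): amber glass jar with steel lid, 66 mm across, 85 mm tall, loose; a point on its axis, half-way up.
- clamp: wooden ring clamp lying down, 134 (x) x 30 x 28 mm, loose; origin under its middle.
- graver: graver lying down, 116 (x) x 24 x 24 mm, mushroom handle towards -x, loose; origin under its middle.
- tube: yellow tube lying down, 110 mm long, 32 mm in diameter, loose; origin under its middle.
- brush: bench brush lying down, 170 mm long, loose.
Not all that is in view belongs to the job. Leave any pink or turquoise look-alike of the part that bears plate_handle alone.

How it is judged:
On the way, in this order (a step that is already met when the one before it is completed fails the run):
1. the pressure plate lies on the cork mat, let go, with the lever still up (x of plate_handle in the frame of mat between -0.032 and 0.032 m and y of plate_handle in the frame of mat between -0.032 and 0.032 m and z of plate_handle in the frame of mat between 0.036 and 0.044 m and angle between plate_handle's own z axis and vertical below 0.06 rad and (angle between the x axis of plate_handle and the x axis of mat, either way round below 0.3 rad or angle between the x axis of plate_handle and the y axis of mat, either way round below 0.3 rad) and contact force between plate and the fingers below 0.05 N and value of joint lever below 0.1 rad), for 0.2 s.
2. the lever is fully down and the mould stands raised in the frame, not yet gripped (value of joint lever above 0.45 rad and z of mould_center in the frame of press between 0.111 and 0.119 m and horizontal distance between mould_center and press below 0.005 m and angle between mould_center's own z axis and vertical below 0.1 rad and contact force between mould and the fingers below 0.05 N), for 0.2 s.
3. the mould lies flat on the slab, let go (x of mould_center in the frame of slab between -0.136 and 0.136 m and y of mould_center in the frame of slab between -0.02 and 0.02 m and z of mould_center in the frame of slab between 0.032 and 0.038 m and angle between mould_center's own z axis and vertical below 0.06 rad and angle between the x axis of mould_center and the x axis of slab, either way round below 0.2 rad and contact force between mould and the fingers below 0.05 N and contact force between mould and cool_a below 0.02 N and contact force between mould and cool_b below 0.02 N), for 0.2 s.
At the end, for the whole second after the job is handed in: Plate flat on the cork mat (within 32 mm of its middle each way, square within 0.3 rad, either way round); mould flat and wholly on the slab, within 20 mm of its middle line and 0.2 rad of its long way, touching neither other mould; lever up (within 0.05 rad); all released, at rest (all of step 3 and x of plate_handle in the frame of mat between -0.032 and 0.032 m and y of plate_handle in the frame of mat between -0.032 and 0.032 m and z of plate_handle in the frame of mat between 0.036 and 0.044 m and angle between plate_handle's own z axis and vertical below 0.06 rad and (angle between the x axis of plate_handle and the x axis of mat, either way round below 0.3 rad or angle between the x axis of plate_handle and the y axis of mat, either way round below 0.3 rad) and contact force between plate and the fingers below 0.05 N and linear speed of each of mould, plate below 0.02 m/s and value of joint lever below 0.05 rad).
It fails at once if one of the two moulds on the slab is moved by more than 10 mm (distance of any of cool_a_center, cool_b_center from where it was at the start of the episode above 0.01 m).
It fails at once if another thing on the bench is moved by more than 25 mm or knocked over (distance of any of spray_center, bangle_center, jar_center, clamp, graver, tube, brush from where it was at the start of the episode above 0.025 m).
It fails at once if the mould or the plate is dropped (falls free faster than 0.45 m/s, about 10 mm) ((contact force between mould and anything else below 0.01 N and linear speed of mould above 0.45 m/s) or (contact force between plate and anything else below 0.01 N and linear speed of plate above 0.45 m/s)).
It also fails if it takes over 72 s, if anything falls off the work surface, if the arm or the gripper's body presses on something with over 40 N, if the wrist force passes 120 N, or if a joint passes its speed limit or range.

## Robot

A 6-joint arm with a two-finger parallel gripper is mounted at the origin on the work surface. World frame = base frame: x ahead of the robot, y to its left, z up, the work surface at z = 0. Lengths are in m, angles in rad, forces in N, time in s.
With the tool pointing down it reaches from about 0.3 to 0.825 m from the base axis. Payload 5.4 kg.
Tool frame: the origin (TCP) lies at the very end of the fingers, on their centre line; the grasp point (between the pads) lies 19 mm behind it; z points along the fingers, y is the line along which they close (so a half turn about z gives the same grasp; the last joint's range is limited). The gripper opens to 92 mm and grips with 3 to 60 N. Pads are 20 mm wide; open, the fingers measure 128 mm over their backs; the gripper's body (75 mm by 189 mm) begins 69 mm behind the grasp point.
Start: joints at [-1.53, 0.158, 1.597, -0, 1.386, -0.21], TCP at [0.143, -0.557, 0.215] pointing down, gripper open.
Joint ranges: [-2.91, 2.91], [-0.94, 2.29], [0.18, 2.7], [-1.29, 4.43], [0.17, 2.64], [-3, 3]. Speed limits (rad/s): [2.57, 2.57, 3.14, 3.14, 3.14, 3.14].

## Interface

Orientations are given as a rotation vector (axis times angle).
In Python, from workcell import bot gives the robot as it stands. Calls block until the motion is done:
- bot.goto(position, orientation): joint-space move of the TCP to a pose.
- bot.line_to(position, rot=None, max_speed=0.15): straight line of the TCP; rot=None keeps the orientation; max_speed is the mean speed in m/s.
- bot.set_joints(angles): joint-space move.
- bot.set_gripper(opening, newtons=None): opening from 0.0 (shut) to 1.0 (fully open); newtons is the grip in N (None keeps the last); returns when the fingers have stopped.
- bot.hold(seconds).
- bot.inverse_kinematics(position, orientation): joint angles nearest the present ones, or None.
- bot.read_camera(name): name is "scene" or "top" or "wrist"; returns a dict with "pixels" (480x640x3 uint8, blue, green, red), "fx", "fy", "cx", "cy" (pixels), "k1" (the pictures are not rectified: a ray, as slopes to the right and down, at radius r is drawn at 1 + k1 r^2 times it, then the intrinsics apply), "R" (3x3) and "t" (3): a world point X has camera coordinates R X + t. Camera axes: x right, y down, z forward; pixel columns grow to the right and rows downward; lengths in m; the calibration is good to about 2 mm. A picture is of the moment at which its call begins. There is no depth.
A pose or a line that the arm cannot do raises bot.MotionError and nothing moves.
- bot.job_done(): hands the job in; it is judged then, once.
Readings, each from a call of its own:
- bot.current_clock(): time.
- bot.current_joints(): joint angles.
- bot.current_joint_vel(): joint speeds.
- bot.current_effort(): joint torques, N m.
- bot.current_ee_pos(): TCP position.
- bot.current_tool_rot(): TCP orientation.
- bot.current_contact_force(): force on the tool from outside, world axes, zero at the start.
- bot.current_ft_torque(): the same for the moment, N m.
- bot.current_opening(): opening from 0.0 (shut) to 1.0 (fully open).
- bot.current_grip_force(): force on a finger pad.
Only numpy, scipy, OpenCV 4.12 (cv2) and the standard library are available. Lean on these libraries where they do the work, as an engineer would, in place of code of your own. Each camera call takes 0.05 s, during which the arm holds its last target. There are 200 camera calls.

## Working session

There is one attempt and no reset: what is moved stays moved. The work goes in short steps, each a Python script; the robot and the scene stay as the last script left them, time stands still between calls to the robot, and variables do not carry over. Pictures are saved under pics/ and viewed, at most 11 in all, crops included, and the job is handed in when it is done.

```bash
mkdir -p pics; cat > h.py <<'E'
from workcell import bot
import numpy as np, cv2
from scipy.spatial.transform import Rotation as Ro
def snap(n,f=None):
    c=bot.read_camera(n)
    if f: cv2.imwrite('pics/'+f,c['pixels'])
    return c
def ray(c,u,v):
    d=np.array([(u-c['cx'])/c['fx'],(v-c['cy'])/c['fy']]); s=d.copy()
    for _ in range(20): s=d/(1+c['k1']*(s@s))
    R=np.array(c['R']);return -R.T@np.array(c['t']), R.T@np.array([s[0],s[1],1])
def onz(c,u,v,z):
    o,d=ray(c,u,v);return o+d*(z-o[2])/d[2]
def proj(c,X):
    p=np.array(c['R'])@np.array(X)+np.array(c['t']);s=p[:2]/p[2];s=s*(1+c['k1']*(s@s))
    return s[0]*c['fx']+c['cx'],s[1]*c['fy']+c['cy']
def down(yaw): # tool z down, tool x axis at angle yaw in world; tool y = yaw-90
    c,s=np.cos(yaw),np.sin(yaw)
    return Ro.from_matrix(np.array([[c,s,0],[s,-c,0],[0,0,-1]])).as_rotvec()
E
python3 - <<'E'
from h import *
import pickle
for n in('top','scene','wrist'):
    c=snap(n,n+'0.png');pickle.dump(c,open(n+'0.pkl','wb'))
    print(n,c['fx'],c['k1'],-np.array(c['R']).T@np.array(c['t']))
print(bot.current_tool_rot(),bot.current_clock())
E
```

```text
top 565.896082364239 -0.12078711907650859 [ 0.33205677 -0.01003342  1.2089636 ]
scene 511.95649677162277 -0.030006639465933176 [ 0.85308506 -0.46787881  0.95052459]
wrist 352.28937767598853 -0.035932561111134104 [ 0.21377457 -0.54019315  0.3845335 ]
[-3.11546673e+00 -3.92769605e-01 -1.61343955e-04] 0.15
```

View pics/top0.png

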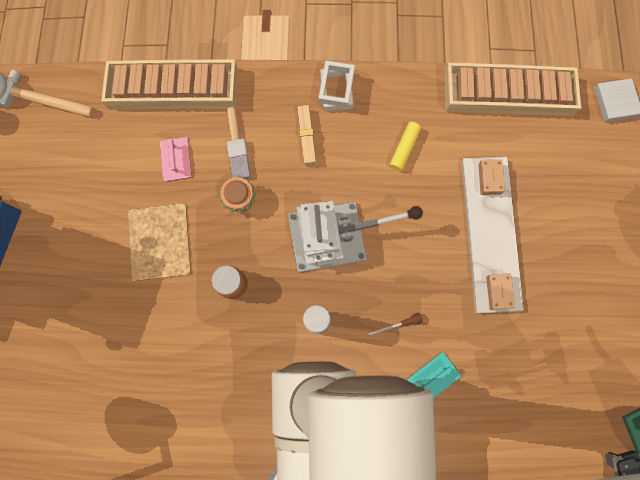

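View pics/scene0.png

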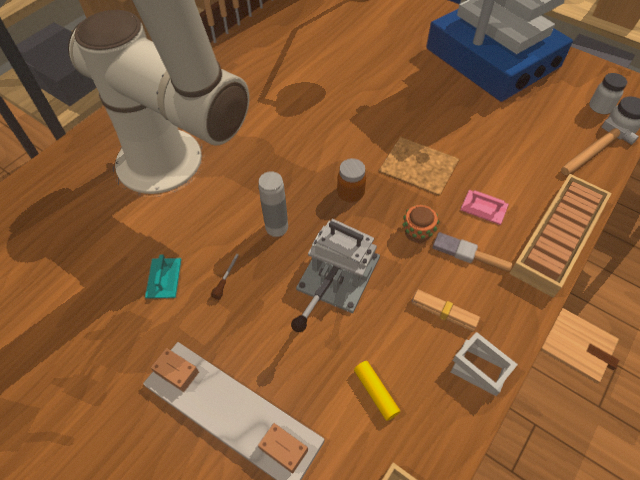

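The top view shows the pressure plate on the press at (320,230), the mat at (160,242) and the slab at (493,235). The slab's moulds are at (492,177) and (501,292), with the wide gap between them. Things that could be taken for the plate are the grey plate with the dark bar on the press (320,228), the pink one (176,159) and the turquoise one (435,375). I choose the grey one on the press and check it in a close crop.

```bash
python3 - <<'E'
from h import *
import pickle
a=pickle.load(open('top0.pkl','rb'));b=pickle.load(open('scene0.pkl','rb'))
A=cv2.resize(a['pixels'][185:285,280:430],None,fx=5,fy=5,interpolation=cv2.INTER_CUBIC)
cv2.imwrite('pics/crop1.png',A)
hsv=cv2.cvtColor(a['pixels'],cv2.COLOR_BGR2HSV)
def rect(m,name,z):
    cs,_=cv2.findContours(m,0,2);c=max(cs,key=cv2.contourArea)
    w=np.array([onz(a,*p,z)[:2] for p in c[:,0,:].astype(float)],np.float32)
    r=cv2.minAreaRect(w);print(name,r,c[:,0].mean(0))
def box(x0,y0,x1,y1):
    m=np.zeros(hsv.shape[:2],np.uint8);m[y0:y1,x0:x1]=255;return m
# slab: low saturation
m=((hsv[...,1]<60)&(hsv[...,2]>130)).astype(np.uint8)*255&box(450,145,540,325)
m=cv2.morphologyEx(m,cv2.MORPH_OPEN,np.ones((3,3)))
rect(m,'slab',.02)
sm=(hsv[...,1]>70).astype(np.uint8)*255
for n,bb in(('A',(478,152,506,198)),('B',(484,265,518,310))):
    mm=sm&box(*bb);mm=cv2.morphologyEx(mm,cv2.MORPH_OPEN,np.ones((3,3)));rect(mm,n,.05)
H=hsv[200:285,120:200];print(H[40,40],H[5,2],H[40,75])
L=cv2.cvtColor(a['pixels'],cv2.COLOR_BGR2LAB)
print(L[242,160],L[242,120],L[242,200],L[195,160])
# mat: via corners by eye
for p in((128,210),(186,204),(191,274),(132,280)): print(onz(a,*p,.005))
for c,z in(((415.5,213),.101),): print('ball top',onz(a,*c,z))
E
```

```text
slab ((0.5653458833694458, -0.3606269955635071), (0.33958935737609863, 0.10419350117444992), 3.504193067550659) [494.59504132 235.61983471]
A ((0.6810371279716492, -0.35511496663093567), (0.07570011913776398, 0.05335909128189087), 1.4260140657424927) [491.78947368 176.26315789]
B ((0.436474084854126, -0.3653029501438141), (0.07226013392210007, 0.05332781374454498), 4.699306011199951) [499.74074074 292.18518519]
[ 16 110 213] [ 14 143 186] [ 14 142 183]
[182 136 160] [161 143 163] [144 143 160] [152 144 162]
[0.60630912 0.43775769 0.005     ]
[0.62141773 0.30697432 0.005     ]
[0.46642045 0.28671969 0.005     ]
[0.45052952 0.41674727 0.005     ]
ball top [ 0.58685283 -0.18274315  0.101     ]
```

View pics/crop1.png

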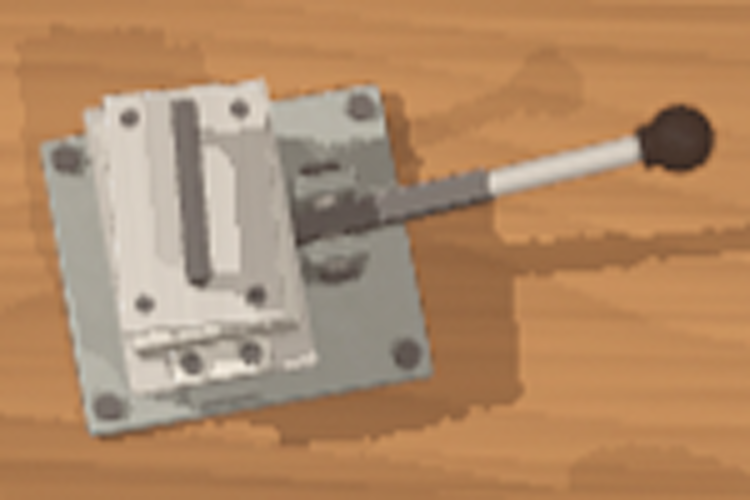

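The crop confirms the grey plate with its dark bar, running from (185,100) to (200,283) in crop pixels. The lever ball is at (680,138), which is (416,212.6) in the full image. Next I compute the press pose and look from above with the wrist camera.

```bash
python3 - <<'E'
from h import *
import pickle
a=pickle.load(open('top0.pkl','rb'))
w=lambda u,v,z: onz(a,280+u/5,185+v/5,z)[:2]
h=[w(185,100,.147),w(200,283,.147)];d=h[0]-h[1]
H=(h[0]+h[1])/2;print('handle',H,np.linalg.norm(d),np.arctan2(d[1],d[0]))
P=[w(42,148,.012),w(382,87,.012),w(432,375,.012),w(93,435,.012)]
ex=(P[0]-P[3]+P[1]-P[2]);ey=(P[0]-P[1]+P[3]-P[2]);print(np.linalg.norm(ex)/2,np.linalg.norm(ey)/2)
yaw=(np.arctan2(ex[1],ex[0])+np.arctan2(-ey[0],ey[1]))/2
O=np.mean(P,0)+.015*np.array([-np.sin(yaw),np.cos(yaw)])
B=w(680,138,.101);e=O-B
print('press',O,yaw,'ball',B,np.linalg.norm(e),'yaw2',np.arctan2(-e[0],e[1]))
# go above plate: try tool x yaw along press x
hy=np.arctan2(d[1],d[0])
for y in(hy,hy+np.pi): print(bot.inverse_kinematics([H[0],H[1],.30],down(y)))
q=bot.current_joints();print(Ro.from_rotvec(bot.current_tool_rot()).as_matrix()[:,0])
E
```

```text
handle [0.55305564 0.01076479] 0.07186959146670927 0.09956520676469269
0.12763208065734288 0.14847547827944763
press [0.54833626 0.00827263] 0.1918735734442958 ball [ 0.58769506 -0.18376192] 0.19602648440079504 yaw2 0.20215719786885256
[-1.99026949e-01  5.78530772e-02  1.53851402e+00 -4.44089210e-16
  1.54522555e+00  1.27220417e+00]
[-1.99026949e-01  5.78530772e-02  1.53851402e+00 -4.44089210e-16
  1.54522555e+00 -1.86938848e+00]
[9.68709608e-01 2.48196725e-01 2.85213552e-04]
```

```bash
python3 - <<'E'
from h import *
import pickle
bot.line_to([.143,-.557,.33],max_speed=.3)
yw=.10;t=np.array([np.cos(yw),np.sin(yw)])
p=np.array([.553,.011])-.06*t
bot.goto([*p,.30],down(yw))
c=snap('wrist','w1.png');pickle.dump(c,open('w1.pkl','wb'))
print(bot.current_ee_pos(),-np.array(c['R']).T@np.array(c['t']),bot.current_clock())
print(proj(c,[.553,.011,.147]))
E
```

```text
[0.49338654 0.00430604 0.29997381] [0.56640948 0.01010423 0.47074699] 3.0917
(np.float64(319.6778697816283), np.float64(161.49561069136115))
```

View pics/w1.png

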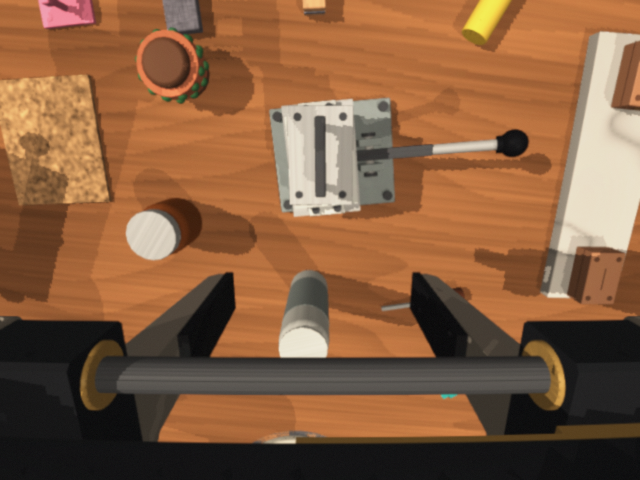

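The wrist view shows the dark bar from (320,117) to (320,197), vertical in the image and centred at about (320,157). I measure it by mask and then grasp.

```bash
python3 - <<'E'
from h import *
import pickle
c=pickle.load(open('w1.pkl','rb'))
g=cv2.cvtColor(c['pixels'],cv2.COLOR_BGR2GRAY)
m=np.zeros_like(g);m[105:210,308:332]=(g[105:210,308:332]<85)*255
cs,_=cv2.findContours(m,0,2);k=max(cs,key=cv2.contourArea);r=cv2.minAreaRect(k);print(r)
W=np.array([onz(c,*p,.147)[:2] for p in k[:,0].astype(float)],np.float32);print(cv2.minAreaRect(W))
(cx,cy),sz,ang=cv2.minAreaRect(W);H=np.array([cx,cy])
# ball
m2=np.zeros_like(g);m2[120:165,497:535]=(g[120:165,497:535]<40)*255
cs,_=cv2.findContours(m2,0,2);k=max(cs,key=cv2.contourArea);(u,v),rr=cv2.minEnclosingCircle(k);print('ball',u,v,rr,onz(c,u,v,.101))
# mat corners by eye in wrist
for p in((91,76),(108,199)):print('mat',onz(c,*p,.005))
E
```

```text
((320.0, 156.0), (78.0, 8.0), 90.0)
((0.5569842457771301, 0.011080947704613209), (0.06836511194705963, 0.007144951727241278), 5.69893741607666)
ball 511.5 143.5 16.324926376342773 [ 0.58924277 -0.18276187  0.101     ]
mat [0.62476553 0.30478055 0.005     ]
mat [0.47139126 0.29020289 0.005     ]
```

```bash
python3 - <<'E'
from h import *
bot.set_gripper(.6)
bot.goto([.555,.011,.20],down(.10))
bot.line_to([.555,.011,.122],max_speed=.08)
print(bot.current_contact_force())
bot.set_gripper(0,35);print(bot.current_opening(),bot.current_grip_force())
bot.line_to([.555,.011,.16],max_speed=.05)
print(bot.current_contact_force(),bot.current_opening(),bot.current_grip_force())
bot.line_to([.555,.011,.28],max_speed=.12)
bot.line_to([.538,.362,.28],down(.12),max_speed=.2)
c=snap('scene','s1.png');print(bot.current_opening(),bot.current_clock())
E
```

```text
[-0.50191484  0.56048625 -0.3029056 ]
0.10213251277017694 35.000159740448
[ 0.49203784 -0.04416308 -3.33686042] 0.10519848385341406 34.99906897544861
0.10653727802737367 10.2167
```

View pics/s1.png

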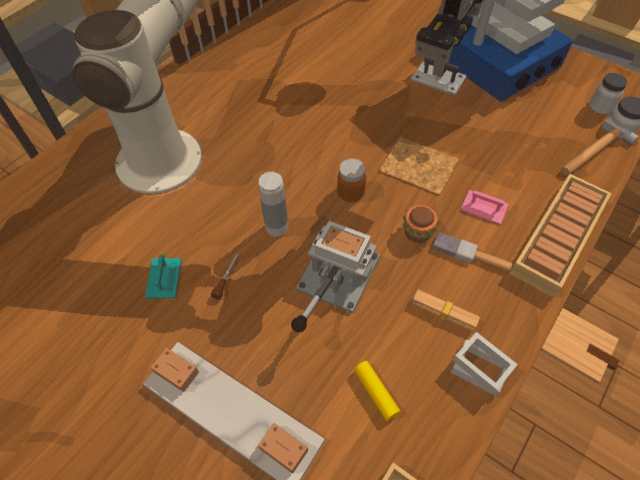

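The plate is held level at (441,78) and the tan mould is uncovered in the frame at (343,242). I lower the plate onto the mat, release it, and look at the press from above.

```bash
python3 - <<'E'
from h import *
import pickle
bot.line_to([.538,.362,.04],max_speed=.12)
z=.026
while z>.016:
    bot.line_to([.538,.362,z],max_speed=.03)
    f=bot.current_contact_force()
    if f[2]>-1.5: break
    z-=.0015
print(z,f)
bot.set_gripper(.35)
bot.line_to([.538,.362,.10],max_speed=.1)
bot.line_to([.538,.362,.28],max_speed=.25)
yw=.195;t=np.array([np.cos(yw),np.sin(yw)])
p=np.array([.555,-.05])-.06*t
bot.goto([*p,.30],down(yw))
c=snap('wrist','w2.png');pickle.dump(c,open('w2.pkl','wb'))
c=snap('top','top2.png');pickle.dump(c,open('top2.pkl','wb'));print(bot.current_clock())
E
```

```text
0.019999999999999993 [-2.9509539  -1.69826287  4.23270906]
17.975
```

View pics/w2.png

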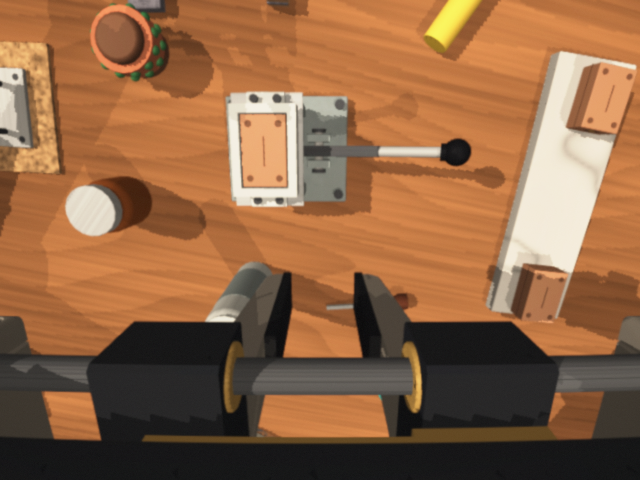

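View pics/top2.png

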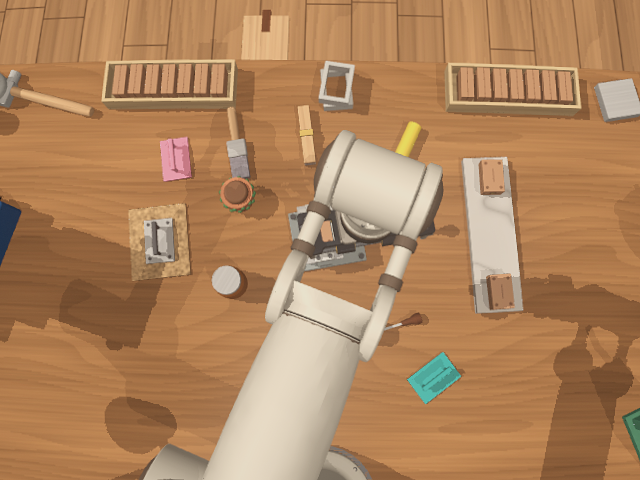

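In the top view the plate lies square on the mat at (159,241). In the wrist view the mould is at (240–287,113–188), the ball at (456,152), and the press is aligned with the tool. I measure these and press the lever.

```bash
python3 - <<'E'
from h import *
import pickle
c=pickle.load(open('w2.pkl','rb'));yw=.195
hsv=cv2.cvtColor(c['pixels'],cv2.COLOR_BGR2HSV)
m=np.zeros((480,640),np.uint8);m[100:200,234:295]=(hsv[100:200,234:295,1]>75)*255
m=cv2.morphologyEx(m,cv2.MORPH_OPEN,np.ones((3,3)))
k=max(cv2.findContours(m,0,2)[0],key=cv2.contourArea)
r=cv2.minAreaRect(np.array([onz(c,*p,.104)[:2] for p in k[:,0].astype(float)],np.float32));print('mould',r)
g=c['pixels'].max(2);m[:]=0;m[130:172,440:475]=(g[130:172,440:475]<60)*255
k=max(cv2.findContours(m,0,2)[0],key=cv2.contourArea);(u,v),rr=cv2.minEnclosingCircle(k)
b=onz(c,u,v,.101);print('ball',u,v,rr,b)
e=np.array(r[0])-b[:2];print(np.linalg.norm(e),np.arctan2(-e[0],e[1]))
for p in((240,113),(287,113),(287,187),(240,188)):print(onz(c,*p,.104))
E
```

```text
mould ((0.5520426630973816, 0.009269652888178825), (0.07206723093986511, 0.04695674777030945), 11.051630020141602)
ball 454.73529052734375 152.38235473632812 15.246465682983398 [ 0.58923513 -0.18261607  0.101     ]
0.1954569299040721 0.19145214010019612
[0.58414827 0.03776655 0.104     ]
[ 0.59298234 -0.00791261  0.104     ]
[ 0.52113259 -0.02034236  0.104     ]
[0.51071176 0.02746494 0.104     ]
```

```bash
cat >> h.py <<'E'
O=np.array([.551,.009]);PY=.193
def ball(th):
    a=.33-th;y=-.055-.15*np.cos(a);return np.array([O[0]-y*np.sin(PY),O[1]+y*np.cos(PY),.052+.15*np.sin(a)])
LR=down(PY+np.pi/2)
def tcp(th): return ball(th)-[0,0,.017]
E
python3 - <<'E'
from h import *
bot.set_gripper(.55)
b=tcp(0);print(b,bot.inverse_kinematics(b,LR))
bot.goto([b[0],b[1],.22],LR)
bot.line_to(b,max_speed=.1);print(bot.current_contact_force())
bot.set_gripper(0,15);print(bot.current_opening(),bot.current_grip_force(),bot.current_contact_force())
for th in [.1,.2,.3,.4,.46,.49,.505,.515]:
    bot.line_to(tcp(th),max_speed=.06);f=bot.current_contact_force();print(th,f.round(1),bot.current_ee_pos()[2])
    if th>.45 and f[2]>15: break
print(bot.current_opening(),bot.current_clock())
E
```

```text
[ 0.58876744 -0.18425044  0.08360645] [-4.98884184e-01  3.91399673e-01  1.58539882e+00 -4.44089210e-16
  1.16479416e+00 -6.91884184e-01]
[ 0.24924551 -0.1951799   0.32342477]
0.2925065552037955 14.999946355819702 [1.7196912  0.01432414 0.28470452]
0.1 [ 6.   0.2 -4.1] 0.06818161916552722
0.2 [ 6.6 -1.3 -3.9] 0.053078944874406925
0.3 [ 7.7 -1.8 -3.8] 0.037979959290789414
0.4 [ 8.1 -2.4 -4.5] 0.02286062697216396
0.46 [ 8.4 -0.8 -4.5] 0.013907957343825137
0.49 [ 6.7 -1.4 -2.7] 0.009805801872424854
0.505 [ 4.8 -1.6  1.8] 0.0086554860262836
0.515 [ 1.8 -0.2  9.8] 0.008450299651749982
0.28993722980275805 24.5917
```

```bash
python3 - <<'E'
from h import *
import pickle
bot.set_gripper(.6)
p=bot.current_ee_pos()
bot.line_to([p[0],p[1],.12],max_speed=.15)
bot.line_to([p[0],p[1],.27],max_speed=.3)
yw=PY;t=np.array([np.cos(yw),np.sin(yw)])
q=O-.05*t
bot.goto([*q,.28],down(yw))
c=snap('wrist','w3.png');pickle.dump(c,open('w3.pkl','wb'))
hsv=cv2.cvtColor(c['pixels'],cv2.COLOR_BGR2HSV)
u,v=[int(i) for i in proj(c,[*O,.13])];print(u,v,bot.current_clock())
m=np.zeros((480,640),np.uint8);s=np.s_[v-75:v+75,u-50:u+50];m[s]=((hsv[s][...,1]>75))*255
m=cv2.morphologyEx(m,cv2.MORPH_OPEN,np.ones((5,5)))
k=max(cv2.findContours(m,0,2)[0],key=cv2.contourArea)
print(cv2.minAreaRect(np.array([onz(c,*p,.13)[:2] for p in k[:,0].astype(float)],np.float32)))
E
```

```text
320 172 28.3833
((0.5526055693626404, 0.009231487289071083), (0.07141324877738953, 0.04597317427396774), 11.035184860229492)
```

View pics/w3.png

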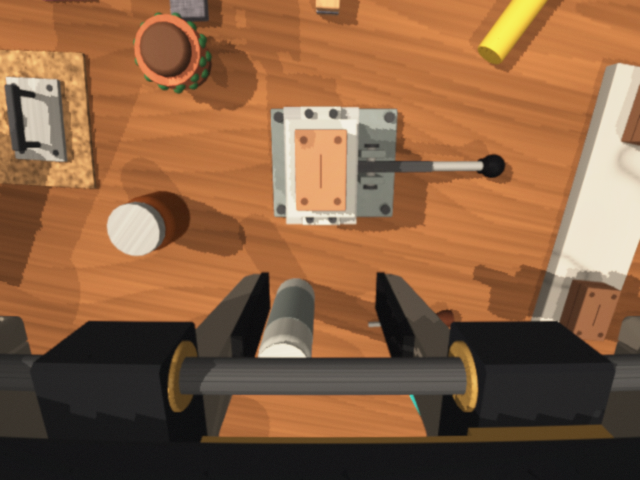

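The mould at (320,170) measures 71×46 mm on the z = 0.130 plane, so it is fully raised, and the lever is down. I grasp it and carry it to the gap.

```bash
python3 - <<'E'
from h import *
import pickle
bot.set_gripper(.85)
R=down(PY)
bot.goto([.552,.009,.18],R)
bot.line_to([.552,.009,.1105],max_speed=.08);print(bot.current_contact_force())
bot.set_gripper(0,20);print(bot.current_opening(),bot.current_grip_force(),bot.current_contact_force())
bot.line_to([.552,.009,.14],max_speed=.04);print(bot.current_contact_force())
bot.line_to([.552,.009,.22],max_speed=.12)
bot.line_to([.56,-.36,.20],down(.061),max_speed=.2)
print(bot.current_opening(),bot.current_grip_force(),bot.current_contact_force())
c=snap('wrist','w4.png');pickle.dump(c,open('w4.pkl','wb'));print(bot.current_clock())
E
```

```text
[-0.10243196  0.22668536 -0.1148254 ]
0.4997660138200531 20.000212490558624 [0.42567069 4.01661279 1.86468804]
[-0.42190331 -0.08178377 -0.6323867 ]
0.49623209514484723 19.999786019325256 [ 1.06748562  0.1813774  -0.81221915]
34.7833
```

View pics/w4.png

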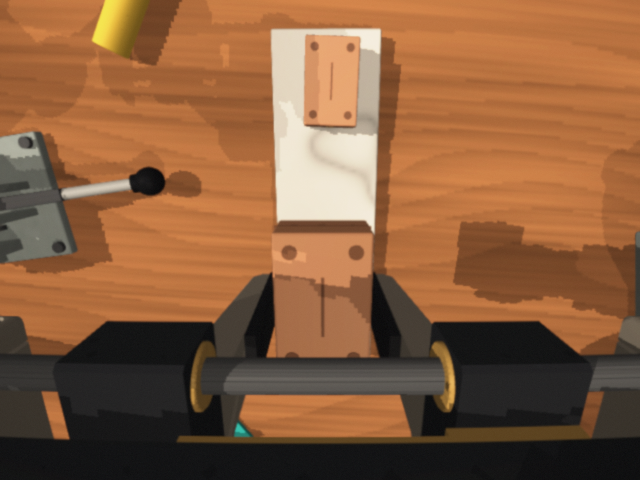

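The mould is held level at (322,290) and lines up with the slab's edges at columns 272–380. The far mould is well ahead, at (332,82). I lower it by force, release, and then raise the lever.

```bash
python3 - <<'E'
from h import *
import pickle
bot.line_to([.56,-.36,.05],max_speed=.12)
bot.line_to([.56,-.36,.034],max_speed=.05)
f0=bot.current_contact_force()[2]
z=.033
while z>.024:
    bot.line_to([.56,-.36,z],max_speed=.02);f=bot.current_contact_force()[2]
    if f-f0>1.5: break
    z-=.001
print(z,f0,f)
bot.set_gripper(.75)
bot.line_to([.56,-.36,.12],max_speed=.1)
bot.line_to([.56,-.36,.22],max_speed=.25)
b=tcp(.5);bot.set_gripper(.55)
bot.goto([b[0],b[1],.22],LR)
c=snap('top','top3.png');print(bot.current_clock())
bot.line_to([b[0],b[1],.06],max_speed=.2)
bot.line_to([b[0],b[1],.0095],max_speed=.05)
print(bot.current_contact_force())
bot.set_gripper(0,15);print(bot.current_opening(),bot.current_ee_pos()[2])
for th in [.4,.3,.2,.1,.04,.01,-.005,-.015,-.025]:
    bot.line_to(tcp(th)+[0,0,.0005],max_speed=.06);f=bot.current_contact_force();print(th,f.round(1))
    if th<.03 and f[2]<-12: break
print(bot.current_opening(),bot.current_ee_pos(),bot.current_clock())
E
```

```text
0.03 -0.9729920867649383 2.9351964233305785
41.5833
[ 1.07609021 -0.00741857 -0.26117708]
0.2913600618391665 0.009732339284722266
0.4 [2.  0.9 3.1]
0.3 [2.8 2.7 2.9]
0.2 [3.9 3.4 3. ]
0.1 [4.7 3.6 2. ]
0.04 [4.7 3.1 1.2]
0.01 [ 6.1  2.9 -0.7]
-0.005 [ 6.3  2.  -2.1]
-0.015 [ 7.2  0.6 -5.1]
-0.025 [ 10.5  -0.9 -11.2]
0.2892665377517519 [ 0.58894944 -0.18328604  0.08562878] 47.0833
```

View pics/top3.png

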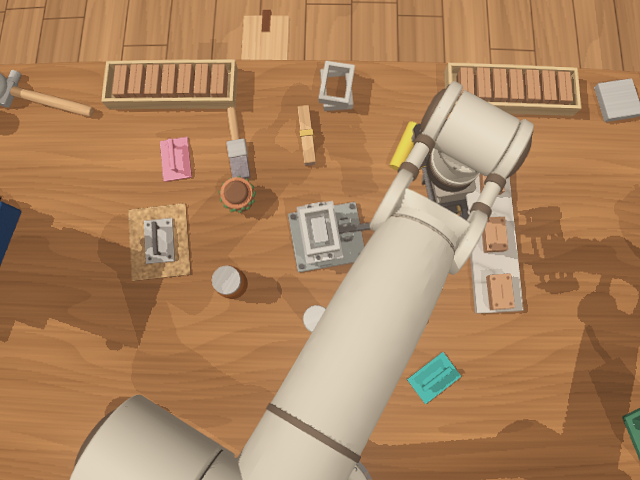

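The mould lies in the gap at (497,235), the plate is on the mat at (159,241), and the lever has reached its upper stop. I release it and verify from numbers.

```bash
python3 - <<'E'
from h import *
bot.set_gripper(.6);p=bot.current_ee_pos()
bot.line_to([p[0],p[1],.25],max_speed=.15)
bot.goto([.40,-.25,.33],down(.1))
c=snap('wrist','w5.png');print(bot.current_clock())
u,v=proj(c,ball(0));print(u,v,proj(c,ball(.1)),proj(c,[.56,-.36,.05]))
g=c['pixels'].max(2);m=np.zeros((480,640),np.uint8);u,v=int(u),int(v);s=np.s_[max(v-25,0):v+25,u-25:u+25];m[s]=(g[s]<60)*255
k=max(cv2.findContours(m,0,2)[0],key=cv2.contourArea);print(cv2.minEnclosingCircle(k))
E
```

```text
50.175
275.66964887239726 24.841654300363047 (np.float64(281.2803454477063), np.float64(28.91319438529922)) (np.float64(426.54595283583836), np.float64(82.12030958944536))
((273.212890625, 23.5546875), 15.324377059936523)
```

View pics/w5.png

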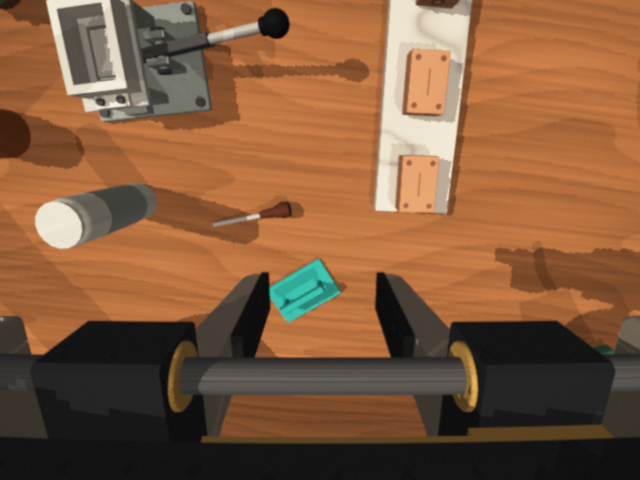

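The ball at (273,23) is where "fully up" projects (276,25). The mould sits flat in the gap at (429,82), clear of its neighbours. Everything is in place, so I hand in.

```bash
python3 -c "
from h import *
print(bot.job_done())"
```

```text
the job is handed in; nothing more can be done
None
```

The job is handed in at about 50 s of the 72 s allowed: the plate is on the mat, the mould is in the slab's free gap clear of the other two, and the lever is fully back up, though the hand-in gave no verdict.

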